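# Shut down the tyre-truing station on the pit table

## Task

Shut down the tyre-truing station: first bring its red forward-off-reverse lever from forward (left) to the centre OFF position so that it stays there when let go, then push the open orange spares drawer fully home until it seats in its catch. Leave the bottle, the model car and the battery pack where they are.

Things in the scene. Friction and masses are not known exactly. Their poses are not given: they have to be found in the camera images.
- station: Grey bench machine fixed to the table. Origin on the table; x runs front to back (the front, with drawer and lever, faces the robot), y to the left seen from the robot, z up. Underside x -110..+130, y -150..+150 mm. Cabinet top z 100 mm; behind the sloping switch panel a gear case, motor and wheel (x +20..+121 mm) reach z 235 mm.
- switch (a point): Point on the lever's swing axis, at (-25, 0, 125) mm in the station's frame. The black 130 x 170 mm panel under it slopes 0.66 rad (38 degrees) from level, facing up and to the robot; its face lies 8 mm below this point. The switch shaft here is held in forward and reverse by strong detents (0.4 to 1.0 N m, different each time), at off by a narrow one (0.18 rad either side) half as strong.
- panel_marks (a point): White bar on the panel behind the lever: centre = OFF. The green bar left of it = forward, the orange bar right of it = reverse. How to feel off: push slowly out of forward; when the shaft snaps into off the sideways force drops suddenly, by 3 to 9 N. Stop at once and back away. Too little: it returns to forward. Too far: it snaps on to reverse (bring it back likewise from there).
- guard_rod (a point): Middle of a round aluminium guard rod, 12 mm thick, along the station's y (y -135..+135 mm) at x -90, z 335 mm in its frame, on 14 mm posts at both ends that rise from the cabinet's back. It leaves no room for a gripper straight down on the lever; one tilted 25 to 45 degrees, fingers pointing down and away from the robot, passes on the robot's side of it.
- lever: Red lever. Origin on its swing axis, z along it to the tip. 10 mm steel stem, red handle 45 to 100 mm from the axis, up to 21 mm thick. Swings left-right only; at off its z is (-0.613, 0, 0.790) in the station's frame. Rests 0.5 rad to the left (+y) in forward, to the right in reverse. It is springy: joined to the switch shaft by a 1.8 N m/rad spring, so the shaft lags behind it.
- lever_tip (a point): Lever's end, 100 mm from its axis. At rest its y in the station's frame is 0 at off, about +48 mm in forward, -48 in reverse. From forward the lever must be bent some 0.05 to 0.45 rad past upright, with 6 to 18 N, before the shaft snaps to off; it then springs upright when let go. Pushed over 0.1 rad beyond the snap, it may run on to reverse.
- drawer (a joint): Opening of the orange spares drawer, m: 0 = fully home, 0.125 = out; starts at 0.08 to 0.11. Closes along the station's +x. Friction 1.6 N; a catch resists from 35 to 9 mm before home (about 6 N in all); from 9 mm on the catch pulls the drawer home.
- drawer_front (a point): Middle of the outer face of the drawer's flat front plate (272 mm wide along y; 9 to 87 mm above the table). At home it lies at x -122, z 48 mm in the station's frame. The black strip is a flat inlay; there is no handle: push on the plate.
- bottle: White squeeze bottle with black cap, diameter 56, 150 mm tall, standing left of the station. Origin: centre of its underside. Leave alone.
- car: Model car chassis, black with yellow block and four black wheels with white discs, 180 x 115 x 57 mm, right of the station. Origin: under its middle on the table. Leave alone.
- pack: Green battery pack, 140 x 47 x 26 mm, lying left in front of the bottle. Origin: centre of its underside. Leave alone.

How it is judged:
By the outcome, as a careful person would: the job done as asked, in the order asked, and still so for the second after the job is handed in, with the robot touching nothing.
It also fails if it takes over 64 s, if anything falls off the work surface, if the arm or the gripper's body presses on something with over 40 N, if the wrist force passes 120 N, or if a joint passes its speed limit or range.

## Robot

A 6-joint arm with a two-finger parallel gripper is mounted at the origin on the work surface. World frame = base frame: x ahead of the robot, y to its left, z up, the work surface at z = 0. Lengths are in mm, angles in rad, forces in N, time in s.
With the tool pointing down it reaches from about 350 to 875 mm from the base axis. Payload 4.2 kg.
Tool frame: the origin (TCP) lies midway between the tips of the shut fingers; the grasp point (between the pads) lies 19 mm behind it; z points along the fingers, y is the direction in which the jaws open and shut (so a half turn about z gives the same grasp; the last joint's range is limited). The gripper opens to 85 mm and grips with 20 to 120 N. Pads are 22 mm wide; open, the fingers measure 114 mm over their backs; the gripper's body (76 mm by 85 mm) begins 54 mm behind the grasp point. The pads swing forward as they close: fully open they stand 13 mm farther back than shut.
Start: joints at [1.413, 0.385, 0.008, 0, -1.194, -0.259], TCP at [252.989, 571.485, 231.312] pointing down, gripper open.
Joint ranges: [-3.14, 3.14], [-1.21, 2.06], [-1.07, 1.41], [-3.16, 2.05], [-2.99, -0.16], [-3.1, 3.1]. Speed limits (rad/s): [2.79, 2.79, 3.14, 3.14, 3.14, 3.14].

## Interface

Orientations are given as a unit quaternion [x, y, z, w].
In Python, from bench import arm, eyes, nets gives the robot as it stands.
- The arm moves only by the tool jog_arm, never from a script. Its argument "rows" is a list of rows, each a list of 3 entries, a list of its own where there are three numbers: the shift along the tool's x, y, z in cm, then the turn, a rotation vector about the tool's x, y, z in degrees, then the finger opening in cm, from 0 to 8.54. In form: [[[x, y, z], [ax, ay, az], jaw], ...]. A call has 1 to 10 rows; each row shifts and turns the commanded pose from where the row before left it, along the tool's axes as they then stand; what a row does not reach is not made up. A row lasts 1/8 s, in which the tool goes at most 62.5 mm and 10.7 degrees, less where a joint would pass 70% of its speed; a pose out of reach is approached as far as the arm can. A call with a gripper value outside its range is refused whole. The fingers move at their own pace and stop on an object; the grip force is fixed at half the most. Time passes only in rows, so rows that do not move let the fingers close. It gives the time, the measured TCP pose, the force and the opening at its end, in the units of the state.
- arm.read_state(): the state, without advancing time (a new reading comes with each control period).
- eyes.get_image(name): name is "scene" or "top" or "wrist"; returns the picture (420x560x3 uint8, red, green, blue); there is no depth.
- eyes.camera_model(name): a dict with "K" (3x3 intrinsics, pixels), "k1" (the pictures are not rectified: a ray, as slopes to the right and down, at radius r is drawn at 1 + k1 r^2 times it, then the intrinsics apply), "rvec" (rotation vector, rad) and "tvec" (3), from world to camera coordinates, as OpenCV has them. Camera axes: x right, y down, z forward; pixel columns grow to the right and rows downward; lengths in mm; the calibration is good to about 2 mm. A picture is of the moment at which its call begins: read the wrist's pose just before it. camera_model takes no time and is no camera call; for the wrist camera it gives the pose at the moment of the call.
- arm.job_done(): hands the job in, once; it reports no verdict.
Trained networks look in the newest picture that a camera, given by its name, has taken for a name from the list of things; names that differ only in an ending like _2 or _b are one class to them, and where a whole thing is asked for, a point or a joint stands for the part that bears it (a point fixed in the world has none). Each returns a list of dicts, best first, with "conf" (0 to 1); they miss things now and then, are a little off and sometimes report something else, mostly with a low value. They report only what shows in the picture. A call takes as long as a camera call.
- nets.boxes_of(camera, name): "position" ([column, row] as shares, 0 to 1, of the picture: columns of its width, rows of its height, amid what is visible of it).
The state is a dict: "clock": time; "joints": joint angles; "joint_vel": joint speeds; "joint_efforts": joint torques, N m; "position": TCP position; "ee_rot": TCP orientation; "contact_force": force on the tool from outside, world axes, zero at the start; "wrist_torque": the same for the moment, N m; "gripper_width": finger opening in mm.
Only numpy, scipy, OpenCV 4.12 (cv2) and the standard library are available. Lean on these libraries where they do the work, as an engineer would, in place of code of your own. Each camera call takes 0.05 s, during which the arm holds its last target.

## Working session

There is one attempt and no reset: what is moved stays moved. The work goes in short steps, Python scripts to look and compute and a tool call to move; the robot and the scene stay as the last step left them, time stands still between calls to the robot, and variables do not carry over. Pictures are saved under pics/ and viewed, and the job is handed in when it is done.

Besides the shell and the picture viewer there is one more tool, called after "Emit:" by a JSON object that holds its "name" and its "arguments", one argument or row to a line. jog_arm: Moves the arm, as the interface text tells. Its arguments: {"type":"object","properties":{"rows":{"type":"array","items":{"type":"array"}}},"required":["rows"]}

```bash
ls; mkdir -p pics
python3 - <<'E'
from bench import arm,eyes,nets
import cv2,numpy as np
print(arm.read_state())
for n in ("scene","top"):
    im=eyes.get_image(n); cv2.imwrite(f"pics/{n}0.png",im[:,:,::-1])
    m=eyes.camera_model(n); print(n,m)
    for k in ("lever","lever_tip","panel_marks","drawer_front","switch","guard_rod","station"):
        r=nets.boxes_of(n,k); print(k,[(np.round(np.array(d["position"])*[560,420],1),round(d["conf"],2)) for d in r[:3]])
print(arm.read_state()["clock"])
E
```

```text
pics
{'clock': 0.0, 'joints': array([ 1.41260503e+00,  3.85596915e-01,  6.59745024e-03, -5.15428287e-04,
       -1.19400713e+00, -2.58599386e-01]), 'joint_vel': array([-1.71912469e-03, -4.29092325e-04,  1.96140126e-04,  7.08075319e-05,
       -1.97681702e-04, -1.74818256e-04]), 'joint_efforts': array([-3.82333965e-04, -3.92287338e+01,  1.88397413e+01,  4.18623626e+00,
       -4.62192416e-03,  1.23204796e-06]), 'position': array([252.75731891, 570.95606358, 230.18368964]), 'ee_rot': array([ 9.78343860e-01, -2.06983123e-01, -1.83770146e-04,  1.11576042e-03]), 'contact_force': array([-0.37184032, -0.77976163, -0.5312664 ]), 'wrist_torque': array([-0.07923365,  0.0129089 , -0.03506525]), 'gripper_width': 85.70926039625245}
scene {'K': array([[386.86553304,   0.        , 269.84808876],
       [  0.        , 386.86553304, 210.01137871],
       [  0.        ,   0.        ,   1.        ]]), 'k1': -0.09392000503079809, 'rvec': array([ 1.60434354,  2.2892963 , -0.60386087]), 'tvec': array([ 163.80401334, -411.44353311, 1540.35226868])}
lever [(array([287.1, 229.1]), 0.61)]
lever_tip [(array([2
[... 198 characters left out ...]
([274.8, 249.7]), 0.71)]
station [(array([277.8, 246.8]), 0.86), (array([210.3, 220.7]), 0.67)]
top {'K': array([[476.34539449,   0.        , 283.07770615],
       [  0.        , 476.34539449, 209.44811503],
       [  0.        ,   0.        ,   1.        ]]), 'k1': 0.050786316782959064, 'rvec': array([ 2.12983316, -2.16733853,  0.17471879]), 'tvec': array([  55.62312198,  631.66621193, 1105.14697328])}
lever [(array([258.9, 197.8]), 0.67)]
lever_tip [(array([259.8, 195.2]), 0.72)]
panel_marks [(array([262.2, 195.5]), 0.69)]
drawer_front [(array([272.1, 258.4]), 0.91)]
switch [(array([265.7, 197. ]), 0.86)]
guard_rod [(array([263.9, 196.5]), 0.66)]
station [(array([266.2, 196.7]), 0.79)]
0.8
```

View pics/scene0.png

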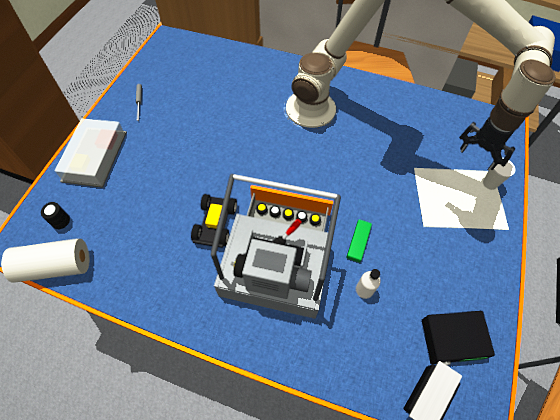

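View pics/top0.png

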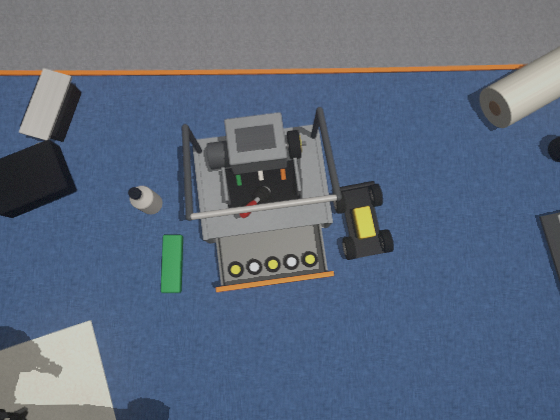

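The top view shows the drawer front between (217,290) and (333,274). The rod runs from (190,216) to (337,199), with the lever leaning left to (244,212). I'll zoom in to get the station pose.

Run:
```python
import cv2
a=cv2.imread("pics/top0.png")[100:300,170:350]; cv2.imwrite("pics/t_c.png",cv2.resize(a,None,fx=3,fy=3,interpolation=cv2.INTER_CUBIC))
a=cv2.imread("pics/scene0.png")[165:325,190:360]; cv2.imwrite("pics/s_c.png",cv2.resize(a,None,fx=3.7,fy=3.7,interpolation=cv2.INTER_CUBIC))
```

```text
(no output)
```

View pics/t_c.png

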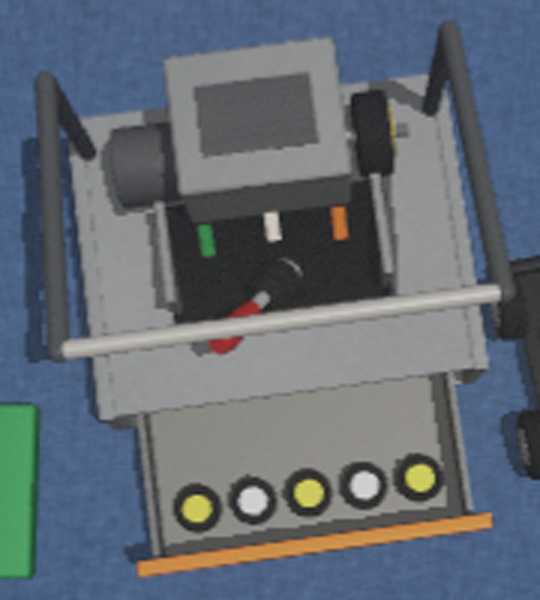

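View pics/s_c.png

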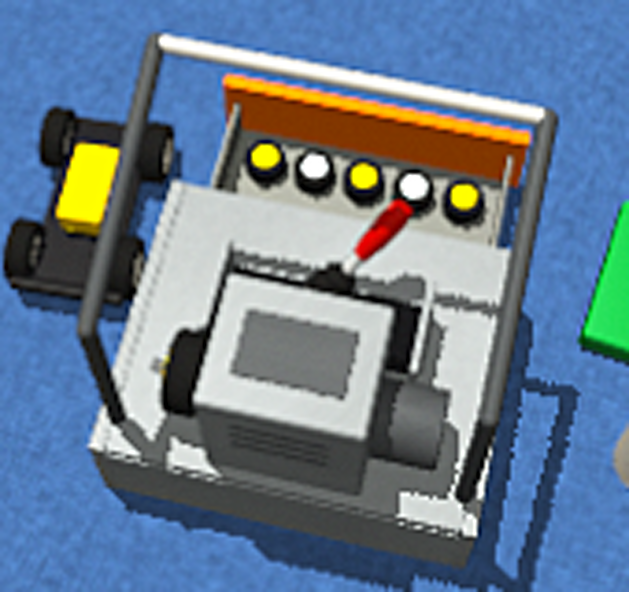

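```bash
cat > h.py <<'E'
import numpy as np,cv2
from scipy.optimize import least_squares
from scipy.spatial.transform import Rotation as R
def proj(m,P):
    P=np.atleast_2d(P)@R.from_rotvec(m["rvec"]).as_matrix().T+m["tvec"]
    s=P[:,:2]/P[:,2:]; r2=(s**2).sum(1,keepdims=True); s=s*(1+m["k1"]*r2)
    return s@np.diag(np.diag(m["K"])[:2])+m["K"][:2,2]
def S2W(p,X,Y,yaw):
    return np.atleast_2d(p)@R.from_euler("z",yaw).as_matrix().T+[X,Y,0]
E
cat > fit.py <<'E'
from h import *
from bench import eyes
mt,ms=eyes.camera_model("top"),eyes.camera_model("scene")
T=lambda u,v:(170+u/3,100+v/3)
C=lambda u,v:(190+u/3.7,165+v/3.7)
obs=[(mt,"r",(-90,135,335),T(60,350)),(mt,"r",(-90,-135,335),T(503,292)),
(ms,"r",(-90,135,335),C(550,117)),(ms,"r",(-90,-135,335),C(157,42)),
(mt,"d",(-122,136,87),T(138,568)),(mt,"d",(-122,-136,87),T(492,521)),
(ms,"d",(-122,136,87),C(531,134)),(ms,"d",(-122,-136,87),C(225,75)),
]
def f(p):
    out=[]
    for m,k,q,o in obs:
        q=np.array(q,float)
        if k=="d": q[0]-=p[3]
        out.append(proj(m,S2W(q,*p[:3]))[0]-o)
    return np.concatenate(out)
s=least_squares(f,[550,0,0,100]); print(s.x, s.fun.reshape(-1,2).round(1))
p=s.x
for n,q in dict(tipF=(-25-.613*100*np.cos(.5),48,125+79*np.cos(.5)),sw=(-25,0,125),cornL=(-110,150,0),c100L=(-110,150,100)).items():
    w=S2W(q,*p[:3]);print(n,w.round(1),((proj(mt,w)-[170,100])*3).round(0),((proj(ms,w)-[190,165])*3.7).round(0))
E
python3 fit.py
```

```text
[6.84102175e+02 9.39620948e+01 1.16924336e-01 1.02765070e+02] [[-0.9 -0.2]
 [-0.3 -0.5]
 [-1.2 -0.7]
 [-0.8 -1.1]
 [-1.   0.4]
 [-0.6 -0.3]
 [-0.6 -0.1]
 [-0.6 -0.4]]
tipF [[600.2 132.4 194.3]] [[217. 345.]] [[402. 201.]]
sw [[659.3  91.  125. ]] [[278. 279.]] [[323. 290.]]
cornL [[557.4 230.1   0. ]] [[116. 430.]] [[511. 298.]]
c100L [[557.4 230.1 100. ]] [[ 97. 420.]] [[526. 248.]]
```

```bash
cat >> h.py <<'E'
X,Y,YAW,OPEN=684.1,94.0,0.1169,102.8
RS=R.from_euler("z",YAW)
def tgt(y,r,tilt=0.66):
    "station target along lever off axis"
    p=S2W((-25-.613*r,y,125+.79*r),X,Y,YAW)[0]
    return p,RS*R.from_matrix(np.array([[np.cos(tilt),0,np.sin(tilt)],[0,-1,0],[np.sin(tilt),0,-np.cos(tilt)]]))
def rows(p0,R0,p1,R1,n,nrot):
    "print rows: constant world step, rotation in first nrot"
    out=[];Rc=R0;d=(np.array(p1)-p0)/n; tot=(R0.inv()*R1).as_rotvec()/nrot
    for i in range(n):
        t=tot if i<nrot else tot*0
        out.append([np.round(Rc.inv().apply(d)/10,2).tolist(),np.round(np.degrees(t),2).tolist()])
        Rc=Rc*R.from_rotvec(t)
    return out
def st(s):
    p=RS.inv().apply(s["position"]-np.array([X,Y,0])); f=RS.inv().apply(s["contact_force"])
    print(s["clock"],"st pos",p.round(1),"F st",f.round(1),"w",round(s["gripper_width"],1)); return p
E
python3 - <<'E'
from h import *
from bench import arm
s=arm.read_state(); st(s)
p,r=tgt(45,195)
print(p,r.as_quat())
for x in rows(s["position"],R.from_quat(s["ee_rot"]),p,r,14,7): print(x)
E
```

```text
0.8 st pos [-372.5  524.5  231.3] F st [-0.4  0.   0.3] w 85.4
[535.30292847 121.83518866 279.05      ] [ 0.94442677  0.05526469  0.32348966 -0.01892953]
[[3.14, 2.12, -0.34], [1.44, 5.27, -4.21]]
[[3.0, 2.34, -0.11], [1.44, 5.27, -4.21]]
[[2.82, 2.55, 0.09], [1.44, 5.27, -4.21]]
[[2.61, 2.76, 0.28], [1.44, 5.27, -4.21]]
[[2.37, 2.95, 0.43], [1.44, 5.27, -4.21]]
[[2.1, 3.13, 0.56], [1.44, 5.27, -4.21]]
[[1.81, 3.29, 0.66], [1.44, 5.27, -4.21]]
[[1.5, 3.42, 0.73], [0.0, 0.0, -0.0]]
[[1.5, 3.42, 0.73], [0.0, 0.0, -0.0]]
[[1.5, 3.42, 0.73], [0.0, 0.0, -0.0]]
[[1.5, 3.42, 0.73], [0.0, 0.0, -0.0]]
[[1.5, 3.42, 0.73], [0.0, 0.0, -0.0]]
[[1.5, 3.42, 0.73], [0.0, 0.0, -0.0]]
[[1.5, 3.42, 0.73], [0.0, 0.0, -0.0]]
```

Emit:
{"name": "jog_arm", "arguments": {
  "rows": [
    [[3.1,2.1,-0.3],[1.4,5.3,-4.2],8.5],
    [[3.0,2.3,-0.1],[1.4,5.3,-4.2],8.5],
    [[2.8,2.6,0.1],[1.4,5.3,-4.2],8.5],
    [[2.6,2.8,0.3],[1.4,5.3,-4.2],8.5],
    [[2.4,3.0,0.4],[1.4,5.3,-4.2],8.5],
    [[2.1,3.1,0.6],[1.4,5.3,-4.2],8.5],
    [[1.8,3.3,0.7],[1.4,5.3,-4.2],8.5],
    [[1.5,3.4,0.7],[0,0,0],8.5],
    [[1.5,3.4,0.7],[0,0,0],8.5]
  ]
}}

```text
clock: 1.92
position: [433.9, 281.1, 262.7]
ee_rot: [0.944, 0.055, 0.325, -0.016]
contact_force: [0.8, 0.7, 0.3]
gripper_width: 85.2
```

Emit:
{"name": "jog_arm", "arguments": {
  "rows": [
    [[1.5,3.4,0.7],[0,0,0],8.5],
    [[1.5,3.4,0.7],[0,0,0],8.5],
    [[1.5,3.4,0.7],[0,0,0],8.5],
    [[1.5,3.4,0.7],[0,0,0],8.5],
    [[1.5,3.4,0.7],[0,0,0],8.5],
    [[0,0,0],[0,0,0],8.5],
    [[0,0,0],[0,0,0],8.5]
  ]
}}

```text
clock: 2.8
position: [533.0, 122.9, 281.8]
ee_rot: [0.944, 0.055, 0.325, -0.016]
contact_force: [0.7, 0.1, 0.2]
gripper_width: 85.4
```

Run:
```python
from h import *
from bench import arm,eyes,nets
s=arm.read_state(); st(s); p,r=tgt(45,195)
R0=R.from_quat(s["ee_rot"]);print("J",s["joints"].round(2),"err tool mm",R0.inv().apply(p-s["position"]).round(1),np.degrees((R0.inv()*r).as_rotvec()).round(1))
p,r=tgt(45,65);print(R0.inv().apply(p-s["position"]).round(1))
m=eyes.camera_model("wrist"); im=eyes.get_image("wrist"); im2=eyes.get_image("top")
for n,q in dict(tipF=(-25-.613*100*np.cos(.5),48,125+79*np.cos(.5)),sw=(-25,0,125)).items():
    print(n,proj(m,S2W(q,X,Y,YAW)).round(0))
cv2.imwrite("pics/w1.png",im[:,:,::-1]);cv2.imwrite("pics/t1.png",im2[:,:,::-1])
```

```text
2.8 st pos [-146.7   46.3  281.8] F st [0.7 0.  0.2] w 85.4
J [ 0.51 -0.06 -0.87  1.04 -0.28  0.23] err tool mm [-0.   1.3  3.5] [ 0.3 -0.1  0.1]
[ -0.3   0.6 133.5]
tipF [[275. 210.]]
sw [[323. 188.]]
```

View pics/w1.png

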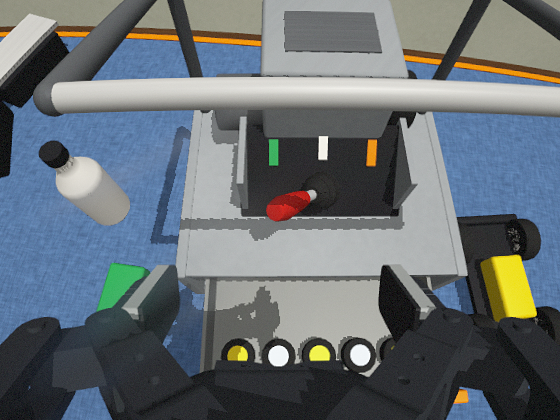

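View pics/t1.png

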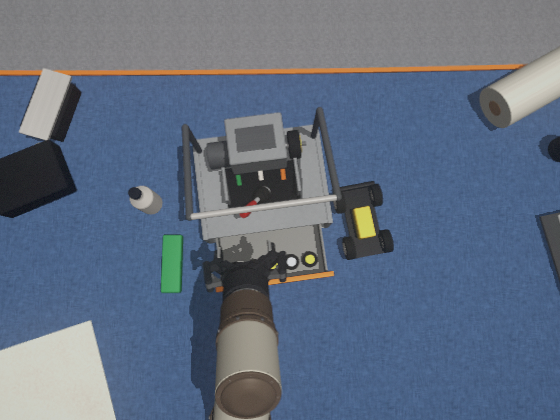

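The wrist view puts the lever tip at about (275,209), matching the prediction of (275,210) and midway between the open fingers. I'll advance to straddle it.

Emit:
{"name": "jog_arm", "arguments": {
  "rows": [
    [[0,0,2.2],[0,0,0],8.5],
    [[0,0,2.2],[0,0,0],8.5],
    [[0,0,2.2],[0,0,0],8.5],
    [[0,0,1.5],[0,0,0],8.5],
    [[0,0,0],[0,0,0],8.5]
  ]
}}

```text
clock: 3.52
position: [581.3, 133.9, 238.7]
ee_rot: [0.95, 0.053, 0.309, -0.009]
contact_force: [0.4, -0.5, -0.3]
gripper_width: 85.2
```

```bash
cat > c.py <<'E'
from h import *
from bench import arm
import sys
s=arm.read_state(); st(s); p,r=tgt(float(sys.argv[1]),float(sys.argv[2]))
R0=R.from_quat(s["ee_rot"]);print("J",s["joints"].round(2),"err tool mm",R0.inv().apply(p-s["position"]).round(1),np.degrees((R0.inv()*r).as_rotvec()).round(1))
E
python3 c.py 45 65
```

```text
3.525 st pos [-97.5  51.7 238.7] F st [ 0.4 -0.5 -0.3] w 85.2
J [ 0.35  0.08 -0.85  1.39 -0.16 -0.01] err tool mm [-10.3   5.3  69.8] [1.1 1.8 0.1]
```

Joint 5 has hit its -0.16 limit at this tilt, so I need a smaller one. I'll fit a simple kinematic model to choose it.

```bash
cat > kin.py <<'E'
from h import *
from bench import arm,eyes
s=arm.read_state()
D=[([1.4126,.3856,.0066,-.0005,-1.194,-.2586],[252.76,570.96,230.18],[.97834,-.20698,-.00018,.0011]),
([.51,-.06,-.87,1.04,-.28,.23],[533,122.9,281.8],[.944,.055,.325,-.016]),
(s["joints"],s["position"],s["ee_rot"])]
def fk(q,L):
    a1,d1,L2,e,L3,Lt=L; q=np.asarray(q)
    phi=np.pi/2-q[1]+q[2]
    f=np.array([np.sin(phi),0,-np.cos(phi)]); up=np.array([np.cos(phi),0,np.sin(phi)])
    wc=np.array([a1+L2*np.sin(q[1]),0,d1+L2*np.cos(q[1])])+e*up+L3*f
    # frame: z along f, x = up-ish, y=-lateral
    B=np.column_stack([up,np.cross(f,up),f])
    Rw=R.from_euler("z",q[0])*R.from_matrix(B)*R.from_euler("z",q[3]*SG[0])*R.from_euler("y",q[4]*SG[1])*R.from_euler("z",q[5]*SG[2])
    return R.from_euler("z",q[0]).apply(wc)+Lt*Rw.as_matrix()[:,2],Rw
import itertools
best=None
for SG in itertools.product((1,-1),repeat=3):
    e=sum((R.from_quat(d[2]).as_matrix()[:,2]@fk(d[0],(0,)*6)[1].as_matrix()[:,2]) for d in D)
    print(SG,round(e,4),[np.degrees((fk(d[0],(0,)*6)[1].inv()*R.from_quat(d[2])).as_rotvec()).round(1).tolist() for d in D])
    if best is None or e>best[0]: best=(e,SG)
SG=best[1]
fit=least_squares(lambda L:np.concatenate([fk(d[0],L)[0]-d[1] for d in D]+[0.02*(L-np.array([0,400,400,0,400,200]))]),[0,400,400,0,400,200])
print(SG,fit.x.round(0),np.concatenate([fk(d[0],fit.x)[0]-d[1] for d in D]).round(1))
L=fit.x
m=eyes.camera_model("wrist");c=-R.from_rotvec(m["rvec"]).as_matrix().T@m["tvec"];print("cam in tool",R.from_quat(s["ee_rot"]).inv().apply(c-s["position"]).round(0))
for tilt in (.66,.6,.55,.5,.45):
  for y,r in ((45,170),(45,65),(-35,65)):
    for az in (0,):
      p,Rt=tgt(y,r,tilt); z=Rt.as_matrix()[:,2]
      g=lambda q:np.concatenate([(fk(q,L)[0]-p)/200,fk(q,L)[1].as_matrix()[:,2]-z])
      o=least_squares(g,[.4,.1,-.85,.9,-.4,0]); print(tilt,y,r,o.x.round(2),round(o.cost,4))
E
python3 kin.py
```

```text
(1, 1, 1) 2.8357 [[0.0, -0.0, 119.7], [-20.1, 20.6, -52.6], [-13.6, 13.6, -67.4]]
(1, 1, -1) 2.8357 [[0.0, -0.1, 90.0], [-23.6, 15.1, -26.8], [-13.5, 13.7, -68.0]]
(1, -1, 1) 1.2317 [[-106.2, -106.2, 51.4], [-11.7, -11.5, -57.3], [-2.5, -2.5, -68.5]]
(1, -1, -1) 1.2317 [[-124.8, -72.6, 40.4], [-8.5, -13.4, -31.1], [-2.5, -2.5, -69.1]]
(-1, 1, 1) 3.0 [[0.0, 0.0, 119.6], [-0.3, 0.3, 63.5], [0.0, 0.0, 90.7]]
(-1, 1, -1) 3.0 [[0.0, 0.0, 90.0], [-0.3, 0.3, 89.9], [0.0, 0.0, 90.0]]
(-1, -1, 1) 1.0674 [[-106.2, -106.2, 51.4], [-24.1, -23.6, 61.7], [-14.5, -14.5, 89.8]]
(-1, -1, -1) 1.0674 [[-124.7, -72.5, 40.4], [-19.0, -29.9, 87.2], [-14.5, -14.4, 89.2]]
(-1, 1, -1) [ -3. 327. 714. -29. 376. 593.] [-158.    25.     0.7   -5.4   10.4   -3.3    5.8  -16.1    2.6]
cam in tool [  66.   -0. -143.]
0.66 45 170 [ 0.4   0.   -0.91  1.44 -0.18 -0.91] 0.0
0.66 45 65 [ 0.34  0.28 -1.01  2.78 -0.39  0.18] 0.0
0.66 -35 65 [ 0.04  0.27 -1.03  0.13  0.39  0.12] 0.0
0.6 45 170 [ 0.37 -0.   -0.81  0.7  -0.22 -0.18] 0.0
0.6 45 65 [ 0.32  0.24 -0.91  2.56 -0.2   0.17] 0.0
0.6 -35 65 [ 0.04  0.24 -0.92  0.22  0.19 -0.1 ] 0.0
0.55 45 170 [ 0.35  0.01 -0.74  0.4  -0.31  3.45] 0.0
0.55 45 65 [ 0.3   0.23 -0.82  1.83 -0.1   0.09] 0.0
0.55 -35 65 [ 0.05  0.23 -0.83  0.77  0.05  0.29] 0.0
0.5 45 170 [ 0.33  0.02 -0.67  0.26 -0.4   0.07] 0.0
0.5 45 65 [ 0.29  0.23 -0.74  0.66 -0.13  0.71] 0.0
0.5 -35 65 [ 0.05  0.22 -0.75 -0.3  -0.1   1.02] 0.0
0.45 45 170 [ 0.31  0.04 -0.6   0.18 -0.49 -0.92] 0.0
0.45 45 65 [ 0.27  0.23 -0.67  0.3  -0.24  1.59] 0.0
0.45 -35 65 [ 0.06  0.23 -0.68 -0.12 -0.22  0.2 ] 0.0
```

```bash
python3 - <<'E'
t=open("kin.py").read()
t=t.replace("a1,d1,L2,e,L3,Lt=L;","a1,d1,L2,e,L3,Lt,b=L;").replace("a1+L2*np.sin(q[1]),0,","a1+L2*np.sin(q[1]),b,").replace("(0,)*6","(0,)*7").replace("0,400,400,0,400,200]","0,400,400,0,400,200,-160]").replace("0.02*","0.003*")
t=t.replace("for tilt in","Q0=[.4,.1,-.85,.9,-.4,0];lo=[-3.1,-1.2,-1.06,-3.1,-2.9,-3];hi=[3.1,2,1.4,2,-.17,3]\nfor tilt in").replace("least_squares(g,[.4,.1,-.85,.9,-.4,0])","least_squares(g,Q0,bounds=(lo,hi))")
t=t.replace("for az in (0,):","for Q0 in ([.4,.1,-.85,.3,-.4,0],[.4,.1,-.85,-2.8,-.4,0]):").replace("(.66,.6,.55,.5,.45)","(.76,.7,.5,.45,.42)").replace("round(o.cost,4)","round(o.cost*1e4,2)")
open("kin.py","w").write(t)
E
python3 kin.py
```

```text
(1, 1, 1) 2.8357 [[0.0, -0.0, 119.7], [-20.1, 20.6, -52.6], [-13.6, 13.6, -67.4]]
(1, 1, -1) 2.8357 [[0.0, -0.1, 90.0], [-23.6, 15.1, -26.8], [-13.5, 13.7, -68.0]]
(1, -1, 1) 1.2317 [[-106.2, -106.2, 51.4], [-11.7, -11.5, -57.3], [-2.5, -2.5, -68.5]]
(1, -1, -1) 1.2317 [[-124.8, -72.6, 40.4], [-8.5, -13.4, -31.1], [-2.5, -2.5, -69.1]]
(-1, 1, 1) 3.0 [[0.0, 0.0, 119.6], [-0.3, 0.3, 63.5], [0.0, 0.0, 90.7]]
(-1, 1, -1) 3.0 [[0.0, 0.0, 90.0], [-0.3, 0.3, 89.9], [0.0, 0.0, 90.0]]
(-1, -1, 1) 1.0674 [[-106.2, -106.2, 51.4], [-24.1, -23.6, 61.7], [-14.5, -14.5, 89.8]]
(-1, -1, -1) 1.0674 [[-124.7, -72.5, 40.4], [-19.0, -29.9, 87.2], [-14.5, -14.4, 89.2]]
(-1, 1, -1) [ 555. -349.  334.  172. -152.  -58. -137.] [-22.2   3.2   5.  -17.4  24.2 -22.3  21.5 -47.5  17.3]
cam in tool [  66.   -0. -143.]
0.76 45 170 [ 0.44  0.06 -0.72  1.32 -0.23 -1.89] 1.25
0.76 45 170 [ 0.45 -0.07 -1.06 -3.1  -0.17 -3.  ] 300.6
0.76 45 65 [ 0.41  0.61  0.31  0.38 -0.56 -1.61] 0.0
0.76 45 65 [ 0.41  0.07 -1.06 -3.1  -0.37  3.  ] 729.74
0.76 -35 65 [ 0.29  0.61  0.31  0.24 -0.53  1.68] 0.0
0.76 -35 65 [ 0.29  0.07 
[... 648 characters left out ...]
06 -1.06 -3.1  -0.17 -3.  ] 734.29
0.45 45 170 [ 0.45 -0.1  -1.06  0.66 -0.23  2.77] 0.0
0.45 45 170 [ 0.45 -0.04 -1.06 -3.1  -0.17  3.  ] 609.68
0.45 45 65 [ 0.42  0.62  0.4   0.16 -0.93  0.77] 0.0
0.45 45 65 [ 0.42  0.07 -1.06 -3.1  -0.17  3.  ] 866.87
0.45 -35 65 [ 0.3   0.62  0.4   0.1  -0.92 -2.65] 0.0
0.45 -35 65 [ 0.29  0.07 -1.06 -3.1  -0.17 -3.  ] 801.14
0.42 45 170 [ 0.45 -0.11 -1.06  0.56 -0.26 -3.  ] 0.08
0.42 45 170 [ 0.45 -0.04 -1.06 -3.1  -0.17  3.  ] 684.02
0.42 45 65 [ 0.41  0.05 -1.06  1.6  -0.17  3.  ] 720.87
0.42 45 65 [ 0.42  0.07 -1.06 -3.1  -0.17  2.99] 911.02
0.42 -35 65 [ 0.3   0.62  0.41  0.09 -0.95 -0.66] 0.0
0.42 -35 65 [ 0.29  0.07 -1.06 -3.1  -0.17 -2.99] 851.73
```

```bash
cat > kin2.py <<'E'
from h import *
from bench import arm,eyes
import json,sys
SG=(-1,1,-1)
s=arm.read_state()
D=[([1.4126,.3856,.0066,-.0005,-1.194,-.2586],[252.76,570.96,230.18],[.97834,-.20698,-.00018,.0011]),
([.51,-.06,-.87,1.04,-.28,.23],[533,122.9,281.8],[.944,.055,.325,-.016]),
([ 0.35 , 0.08, -0.85,  1.39, -0.16, -0.01],[581.3, 133.9, 238.7],[0.95, 0.053, 0.309, -0.009]),
(s["joints"],s["position"],s["ee_rot"])]
print(s["joints"])
def fk(q,L):
    a1,d1,L2,e,L3,Lt,b,bx,by=L; q=np.asarray(q)
    phi=np.pi/2-q[1]+q[2]
    f=np.array([np.sin(phi),0,-np.cos(phi)]); up=np.array([np.cos(phi),0,np.sin(phi)])
    wc=np.array([a1+L2*np.sin(q[1]),b,d1+L2*np.cos(q[1])])+e*up+L3*f
    B=np.column_stack([up,np.cross(f,up),f])
    Rw=R.from_euler("z",q[0])*R.from_matrix(B)*R.from_euler("z",q[3]*SG[0])*R.from_euler("y",q[4]*SG[1])*R.from_euler("z",q[5]*SG[2])
    return R.from_euler("z",q[0]).apply(wc)+Lt*Rw.as_matrix()[:,2]+[bx,by,0],Rw
if __name__=="__main__":
  for d in D: 
    # lateral analysis
    q=d[0];z=R.from_quat(d[2]).as_matrix()[:,2]; n=np.array([-np.sin(q[0]),np.cos(q[0])]); print("lat",n@d[1][:2],n@z[:2], z.round(3))
  for name,mask in (("b",[1,1,1,1,1,1,1,0,0]),("base",[1,1,1,1,1,1,0,1,1])):
    pr=np.array([50,350,400,0,400,200,0,0,0]);m=np.array(mask)
    fit=least_squares(lambda L:np.concatenate([fk(d[0],L*m)[0]-d[1] for d in D]+[0.01*(L-pr)]),pr)
    print(name,(fit.x*m).round(0),np.concatenate([fk(d[0],fit.x*m)[0]-d[1] for d in D]).round(1))
E
python3 kin2.py
```

```text
[ 0.3542976   0.07943418 -0.85057455  1.38667648 -0.16052469 -0.00592943]
lat -159.65629056874855 0.00047014204809660396 [-0.001 -0.002 -1.   ]
lat -152.93817259892688 -0.24111175780371194 [ 0.612  0.066 -0.788]
lat -73.5444892235898 -0.15402253739242094 [ 0.586  0.05  -0.809]
lat -76.03536165721923 -0.15713458518441542 [ 0.586  0.049 -0.809]
b [ 557. -364.  320.  183. -152.  -77. -126.    0.    0.] [-33.1   4.9   6.4 -25.3  37.6 -28.1  15.7 -37.4  10.9  15.2 -34.9  10.9]
base [-205.  340.  820. -100.  457.  606.    0.  175.   87.] [-0.4 -0.1  0.9  0.3 -1.4 -4.3  0.4  0.1  1.8 -0.4  1.3  1.6]
```

```bash
cat >> kin2.py <<'E'
  L=fit.x*m; L[6]=0
  lo=[-3.1,-1.2,-1.06,-3.1,-2.9,-3];hi=[3.1,2,1.4,2,-.0,3]
  for tilt in (.66,.55,.5,.45):
    for y,r in ((45,130),(45,65),(-35,65)):
      p,Rt=tgt(y,r,tilt); z=Rt.as_matrix()[:,2]
      g=lambda q:np.concatenate([(fk(q,L)[0]-p)/200,fk(q,L)[1].as_matrix()[:,2]-z])
      o=least_squares(g,[.35,.1,-.8,.6,-.4,0],bounds=(lo,hi)); print(tilt,y,r,o.x.round(2),round(o.cost*1e4,2))
E
python3 kin2.py|tail -12
```

```text
0.66 45 130 [ 0.44  0.12 -0.93  2.   -0.24 -0.72] 3.82
0.66 45 65 [ 0.58  0.27 -0.91  2.   -0.37  3.  ] 36.44
0.66 -35 65 [-0.07  0.22 -0.79  2.   -0.   -3.  ] 118.32
0.55 45 130 [ 0.03  0.08 -0.78 -0.27 -0.17 -0.62] 0.0
0.55 45 65 [ 0.1   0.22 -0.8   0.2  -0.   -2.91] 0.63
0.55 -35 65 [-0.5   0.25 -0.77 -1.29 -0.32 -1.98] 0.0
0.5 45 130 [ 0.05  0.08 -0.71 -0.12 -0.28 -1.77] 0.0
0.5 45 65 [ 0.07  0.22 -0.75 -0.21 -0.11 -0.43] 0.0
0.5 -35 65 [-0.41  0.23 -0.71 -0.93 -0.31  0.37] 0.0
0.45 45 130 [ 0.06  0.09 -0.65 -0.06 -0.38  0.92] 0.0
0.45 45 65 [ 0.08  0.21 -0.68 -0.08 -0.23 -2.7 ] 0.0
0.45 -35 65 [-0.34  0.23 -0.65 -0.61 -0.34 -2.31] 0.0
```

Run:
```python
from bench import eyes
import cv2,numpy as np
im=eyes.get_image("scene")[:,:,::-1]; a=im[120:280,180:380]
b=cv2.imread("pics/scene0.png")[80:220,420:560]
cv2.imwrite("pics/s2.png",cv2.resize(a,None,fx=3.7,fy=3.7,interpolation=cv2.INTER_CUBIC))
cv2.imwrite("pics/s2b.png",cv2.resize(b,None,fx=4,fy=4,interpolation=cv2.INTER_CUBIC))
```

```text
(no output)
```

View pics/s2.png

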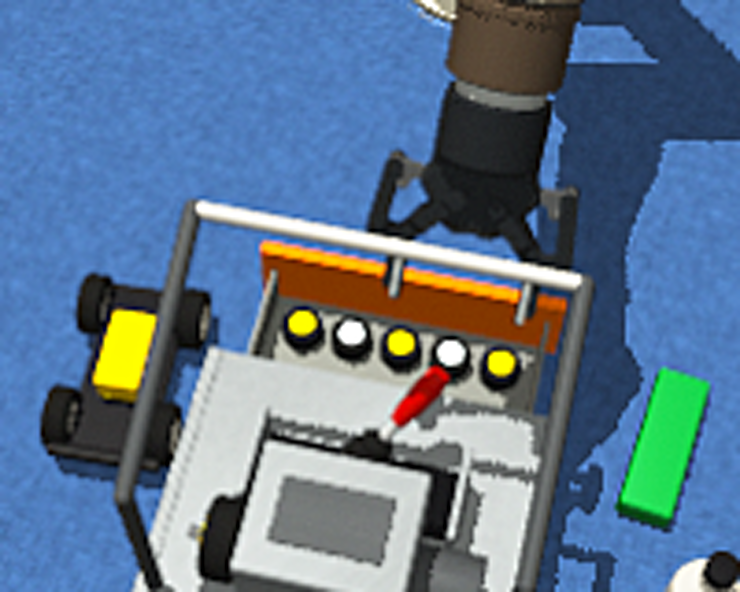

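View pics/s2b.png

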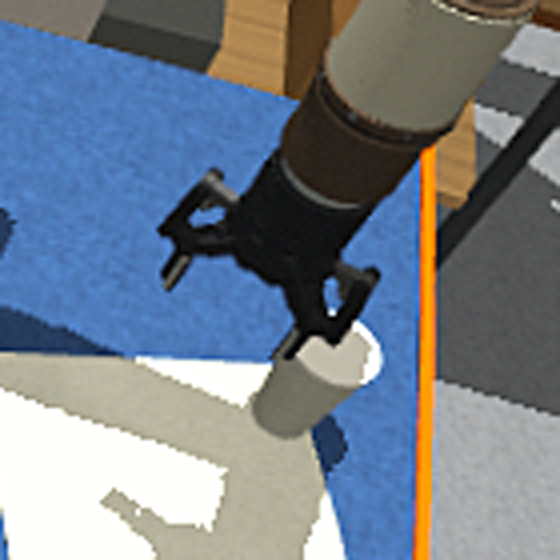

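No camera body shows on the gripper, so the rod only has to clear the gripper and wrist. I'll use shut fingers to the left of the lever at a tilt of 0.47 rad.

```bash
cat > plan.py <<'E'
from h import *
from bench import arm
import sys
y,r,tilt,ox=map(float,sys.argv[1:5]); n=int(sys.argv[5])
s=arm.read_state(); st(s); p,Rt=tgt(y,r,tilt); p=p+Rt.apply([ox,0,0])
print("J",s["joints"].round(2))
for x in rows(s["position"],R.from_quat(s["ee_rot"]),p,Rt,n,n): print(x)
E
python3 plan.py 88 150 .47 -5 4
```

```text
3.575 st pos [-97.9  51.5 239. ] F st [-0.4 -0.5 -0.8] w 84.9
J [ 0.35  0.08 -0.85  1.39 -0.16 -0.01]
[[-0.44, -0.91, -0.41], [0.28, -2.27, -0.0]]
[[-0.46, -0.91, -0.39], [0.28, -2.27, -0.0]]
[[-0.47, -0.91, -0.36], [0.28, -2.27, -0.0]]
[[-0.49, -0.91, -0.34], [0.28, -2.27, -0.0]]
```

Emit:
{"name": "jog_arm", "arguments": {
  "rows": [
    [[-0.45,-0.9,-0.4],[0.3,-2.3,0],8],
    [[-0.45,-0.9,-0.4],[0.3,-2.3,0],4],
    [[-0.45,-0.9,-0.4],[0.3,-2.3,0],0],
    [[-0.45,-0.9,-0.4],[0.3,-2.3,0],0],
    [[0,0,0],[0,0,0],0],
    [[0,0,0],[0,0,0],0]
  ]
}}

```text
clock: 4.32
position: [558.3, 162.0, 244.8]
ee_rot: [0.969, 0.055, 0.242, -0.012]
contact_force: [-0.0, 0.5, 0.4]
gripper_width: -0.0
```

```bash
python3 plan.py 88 70 .47 -5 4; python3 plan.py 88 150 .47 -5 1|tail -1
```

```text
4.325 st pos [-117.    82.2  244.8] F st [0.1 0.5 0.4] w -0.0
J [ 0.65  0.09 -0.63  0.55 -0.49  0.6 ]
[[0.2, -0.15, 2.0], [0.07, -0.27, -0.03]]
[[0.21, -0.15, 2.0], [0.07, -0.27, -0.03]]
[[0.22, -0.15, 1.99], [0.07, -0.27, -0.03]]
[[0.23, -0.15, 1.99], [0.07, -0.27, -0.03]]
[[-0.55, -0.58, 0.1], [0.26, -1.06, -0.11]]
```

Emit:
{"name": "jog_arm", "arguments": {
  "rows": [
    [[0.2,-0.5,0.6],[0.1,-0.3,0],0],
    [[0.2,-0.1,2.2],[0.1,-0.3,0],0],
    [[0.2,0,2.6],[0.1,-0.3,0],0],
    [[0.2,0,2.6],[0.1,-0.3,0],0],
    [[0,0,0],[0,0,0],0]
  ]
}}

```text
clock: 4.95
position: [601.3, 171.9, 174.7]
ee_rot: [0.972, 0.056, 0.229, -0.014]
contact_force: [0.5, -0.6, 0.3]
gripper_width: 0.2
```

```bash
python3 plan.py 88 70 .47 -5 1;python3 - <<'E'
from bench import eyes
import cv2
cv2.imwrite("pics/w2.png",eyes.get_image("wrist")[:,:,::-1])
E
```

```text
4.95 st pos [-73.1  87.  174.7] F st [ 0.4 -0.6  0.3] w 0.2
J [ 0.58  0.25 -0.65  0.68 -0.32  0.5 ]
[[0.22, -0.1, -0.26], [0.02, 0.42, -0.14]]
```

View pics/w2.png

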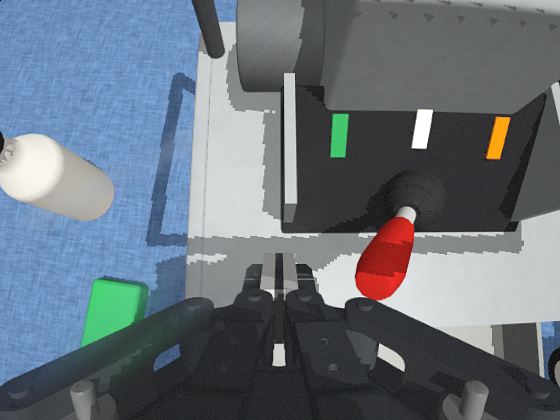

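The wrist view shows the shut fingers at about (278,265), left of the lever, which leans to (375,290). I'll now push right along tool +y.

Emit:
{"name": "jog_arm", "arguments": {
  "rows": [
    [[0.1,0.8,-0.1],[0,0.4,0],0],
    [[0,0.8,0],[0,0,0],0],
    [[0,0,0],[0,0,0],0]
  ]
}}

```text
clock: 5.38
position: [604.0, 157.0, 179.9]
ee_rot: [0.97, 0.055, 0.235, -0.016]
contact_force: [0.3, 0.2, -0.0]
gripper_width: 0.3
```

Emit:
{"name": "jog_arm", "arguments": {
  "rows": [
    [[0,0.4,0],[0,0,0],0],
    [[0,0.4,0],[0,0,0],0]
  ]
}}

```text
clock: 5.62
position: [605.2, 150.1, 179.4]
ee_rot: [0.97, 0.056, 0.235, -0.016]
contact_force: [-0.4, 1.1, 1.0]
gripper_width: 0.2
```

Emit:
{"name": "jog_arm", "arguments": {
  "rows": [
    [[0,0.4,0],[0,0,0],0],
    [[0,0.4,0],[0,0,0],0]
  ]
}}

```text
clock: 5.88
position: [606.3, 142.5, 179.6]
ee_rot: [0.97, 0.057, 0.235, -0.016]
contact_force: [-1.9, 4.2, 2.4]
gripper_width: 0.1
```

Emit:
{"name": "jog_arm", "arguments": {
  "rows": [
    [[0,0.4,0],[0,0,0],0],
    [[0,0.4,0],[0,0,0],0]
  ]
}}

```text
clock: 6.12
position: [607.4, 134.9, 179.7]
ee_rot: [0.97, 0.057, 0.236, -0.016]
contact_force: [-3.6, 5.6, 3.4]
gripper_width: -0.2
```

Emit:
{"name": "jog_arm", "arguments": {
  "rows": [
    [[0,0.4,0],[0,0,0],0],
    [[0,0.4,0],[0,0,0],0]
  ]
}}

```text
clock: 6.38
position: [608.5, 127.5, 180.1]
ee_rot: [0.97, 0.057, 0.236, -0.017]
contact_force: [-5.3, 7.0, 4.1]
gripper_width: 0.0
```

Emit:
{"name": "jog_arm", "arguments": {
  "rows": [
    [[0,0.3,0],[0,0,0],0],
    [[0,0.3,0],[0,0,0],0]
  ]
}}

```text
clock: 6.62
position: [609.3, 121.9, 180.3]
ee_rot: [0.97, 0.057, 0.236, -0.017]
contact_force: [-6.0, 8.2, 5.8]
gripper_width: 0.1
```

```bash
python3 plan.py 25 70 .47 -5 1;python3 - <<'E'
from bench import eyes
import cv2
cv2.imwrite("pics/w3.png",eyes.get_image("wrist")[:,:,::-1])
E
```

```text
6.625 st pos [-71.   36.4 180.3] F st [-5.   8.8  5.8] w 0.1
J [ 0.49  0.23 -0.65  0.6  -0.29  0.65]
[[-0.23, 1.14, 0.13], [-0.38, -0.5, -0.02]]
```

View pics/w3.png

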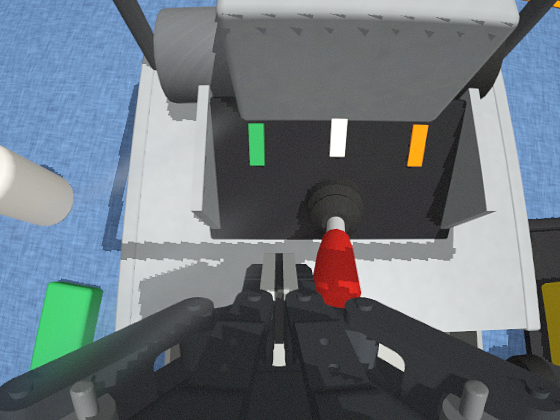

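The lever is now close to upright, with its handle against the finger at about (335,270). I'll continue in fine steps.

Emit:
{"name": "jog_arm", "arguments": {
  "rows": [
    [[0,0.15,0],[0,0,0],0],
    [[0,0.15,0],[0,0,0],0]
  ]
}}

```text
clock: 6.92
position: [609.7, 119.1, 180.5]
ee_rot: [0.97, 0.057, 0.237, -0.017]
contact_force: [-6.3, 6.6, 5.3]
gripper_width: -0.3
```

Emit:
{"name": "jog_arm", "arguments": {
  "rows": [
    [[0,0.1,0],[0,0,0],0],
    [[0,0.1,0],[0,0,0],0]
  ]
}}

```text
clock: 7.18
position: [610.0, 117.2, 180.6]
ee_rot: [0.97, 0.057, 0.237, -0.017]
contact_force: [-5.6, 7.4, 5.2]
gripper_width: -0.2
```

Emit:
{"name": "jog_arm", "arguments": {
  "rows": [
    [[0,0.1,0],[0,0,0],0],
    [[0,0.1,0],[0,0,0],0]
  ]
}}

```text
clock: 7.42
position: [610.3, 115.3, 180.6]
ee_rot: [0.97, 0.058, 0.237, -0.017]
contact_force: [-5.8, 8.8, 6.0]
gripper_width: -0.3
```

Emit:
{"name": "jog_arm", "arguments": {
  "rows": [
    [[0,0.1,0],[0,0,0],0],
    [[0,0.1,0],[0,0,0],0]
  ]
}}

```text
clock: 7.68
position: [610.6, 113.4, 180.7]
ee_rot: [0.97, 0.058, 0.237, -0.017]
contact_force: [-5.8, 8.6, 5.6]
gripper_width: -0.1
```

```bash
python3 c.py 25 70;python3 - <<'E'
from bench import eyes
import cv2
cv2.imwrite("pics/w4.png",eyes.get_image("wrist")[:,:,::-1])
E
```

```text
7.675 st pos [-70.8  27.8 180.7] F st [-4.7  9.2  5.6] w -0.1
J [ 0.48  0.23 -0.65  0.58 -0.29  0.69] err tool mm [2.4 2.8 1.7] [-0.4 10.3 -0. ]
```

View pics/w4.png

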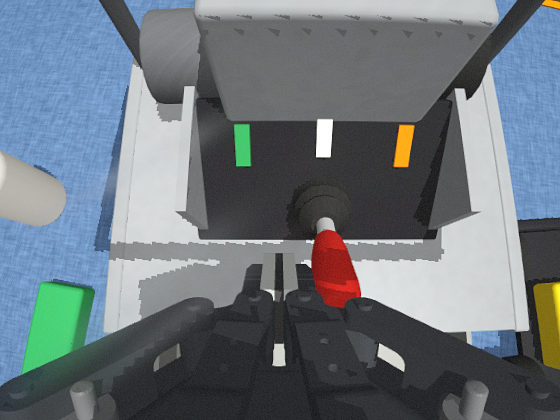

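Emit:
{"name": "jog_arm", "arguments": {
  "rows": [
    [[0,0.1,0],[0,0,0],0],
    [[0,0.1,0],[0,0,0],0]
  ]
}}

```text
clock: 7.98
position: [610.8, 111.4, 180.7]
ee_rot: [0.97, 0.058, 0.237, -0.017]
contact_force: [-6.4, 8.6, 5.9]
gripper_width: 0.2
```

```bash
cat > ang.py <<'E'
from h import *
from bench import eyes
m=eyes.camera_model("wrist")
for th in np.arange(.5,-.71,-.1):
    print(round(th,1),[proj(m,S2W((-25-.613*r*np.cos(th),r*np.sin(th),125+.79*r*np.cos(th)),X,Y,YAW))[0].round(0).tolist() for r in (45,100)])
print(proj(m,S2W((-25,0,125),X,Y,YAW)).round(0))
E
python3 ang.py
```

```text
0.5 [[287.0, 233.0], [225.0, 289.0]]
0.4 [[294.0, 234.0], [246.0, 296.0]]
0.3 [[302.0, 236.0], [269.0, 301.0]]
0.2 [[311.0, 237.0], [293.0, 306.0]]
0.1 [[319.0, 238.0], [319.0, 308.0]]
0.0 [[328.0, 238.0], [345.0, 309.0]]
-0.1 [[336.0, 238.0], [371.0, 308.0]]
-0.2 [[345.0, 237.0], [395.0, 305.0]]
-0.3 [[352.0, 236.0], [417.0, 301.0]]
-0.4 [[360.0, 235.0], [436.0, 295.0]]
-0.5 [[366.0, 233.0], [453.0, 288.0]]
-0.6 [[372.0, 231.0], [466.0, 280.0]]
-0.7 [[377.0, 228.0], [476.0, 272.0]]
[[319. 203.]]
```

Emit:
{"name": "jog_arm", "arguments": {
  "rows": [
    [[0,0.1,0],[0,0,0],0],
    [[0,0.1,0],[0,0,0],0],
    [[0,0.1,0],[0,0,0],0]
  ]
}}

```text
clock: 8.35
position: [611.2, 108.4, 180.8]
ee_rot: [0.97, 0.058, 0.237, -0.017]
contact_force: [-6.4, 8.7, 6.0]
gripper_width: 0.0
```

Emit:
{"name": "jog_arm", "arguments": {
  "rows": [
    [[0,0.1,0],[0,0,0],0],
    [[0,0.1,0],[0,0,0],0],
    [[0,0.1,0],[0,0,0],0]
  ]
}}

```text
clock: 8.72
position: [611.6, 105.5, 180.8]
ee_rot: [0.97, 0.058, 0.237, -0.017]
contact_force: [-6.6, 8.9, 6.6]
gripper_width: 0.0
```

Emit:
{"name": "jog_arm", "arguments": {
  "rows": [
    [[0,0.1,0],[0,0,0],0],
    [[0,0.1,0],[0,0,0],0],
    [[0,0.1,0],[0,0,0],0]
  ]
}}

```text
clock: 9.1
position: [612.0, 102.5, 180.8]
ee_rot: [0.97, 0.058, 0.237, -0.017]
contact_force: [-5.9, 8.4, 6.4]
gripper_width: -0.0
```

```bash
python3 c.py 25 70;python3 - <<'E'
from bench import eyes
import cv2
cv2.imwrite("pics/w5.png",eyes.get_image("wrist")[:,:,::-1])
E
python3 ang.py
```

```text
9.1 st pos [-70.6  16.9 180.8] F st [-4.8  9.   6.4] w -0.0
J [ 0.46  0.22 -0.64  0.55 -0.29  0.73] err tool mm [ 2.2 -8.1  1.8] [-0.4 10.3 -0. ]
0.5 [[270.0, 233.0], [203.0, 289.0]]
0.4 [[278.0, 235.0], [223.0, 296.0]]
0.3 [[285.0, 236.0], [246.0, 301.0]]
0.2 [[294.0, 237.0], [270.0, 306.0]]
0.1 [[302.0, 238.0], [296.0, 309.0]]
0.0 [[311.0, 238.0], [322.0, 309.0]]
-0.1 [[319.0, 238.0], [348.0, 308.0]]
-0.2 [[328.0, 237.0], [372.0, 306.0]]
-0.3 [[335.0, 236.0], [395.0, 301.0]]
-0.4 [[343.0, 235.0], [415.0, 295.0]]
-0.5 [[350.0, 233.0], [432.0, 288.0]]
-0.6 [[356.0, 231.0], [446.0, 281.0]]
-0.7 [[361.0, 229.0], [458.0, 272.0]]
[[305. 203.]]
```

View pics/w5.png

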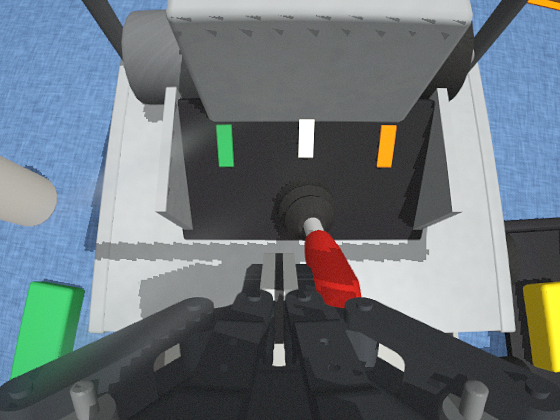

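Emit:
{"name": "jog_arm", "arguments": {
  "rows": [
    [[0,0.1,0],[0,0,0],0],
    [[0,0.1,0],[0,0,0],0]
  ]
}}

```text
clock: 9.4
position: [612.2, 100.5, 180.8]
ee_rot: [0.97, 0.058, 0.237, -0.017]
contact_force: [-7.0, 9.8, 6.6]
gripper_width: 0.3
```

Emit:
{"name": "jog_arm", "arguments": {
  "rows": [
    [[0,0.1,0],[0,0,0],0],
    [[0,0.1,0],[0,0,0],0]
  ]
}}

```text
clock: 9.65
position: [612.4, 98.6, 180.9]
ee_rot: [0.97, 0.058, 0.237, -0.017]
contact_force: [-6.5, 9.8, 7.0]
gripper_width: -0.5
```

Emit:
{"name": "jog_arm", "arguments": {
  "rows": [
    [[0,0.1,0],[0,0,0],0],
    [[0,0.1,0],[0,0,0],0]
  ]
}}

```text
clock: 9.9
position: [612.7, 96.6, 180.8]
ee_rot: [0.97, 0.058, 0.237, -0.017]
contact_force: [-6.7, 9.8, 6.2]
gripper_width: 0.0
```

Emit:
{"name": "jog_arm", "arguments": {
  "rows": [
    [[0,0.1,0],[0,0,0],0],
    [[0,0.1,0],[0,0,0],0]
  ]
}}

```text
clock: 10.15
position: [612.9, 94.7, 180.8]
ee_rot: [0.97, 0.058, 0.237, -0.017]
contact_force: [-6.1, 9.6, 6.3]
gripper_width: -0.0
```

Emit:
{"name": "jog_arm", "arguments": {
  "rows": [
    [[0,0.1,0],[0,0,0],0],
    [[0,0.1,0],[0,0,0],0]
  ]
}}

```text
clock: 10.4
position: [613.2, 92.8, 180.7]
ee_rot: [0.97, 0.058, 0.237, -0.018]
contact_force: [-5.9, 10.1, 4.6]
gripper_width: -0.0
```

Emit:
{"name": "jog_arm", "arguments": {
  "rows": [
    [[0,0.1,0],[0,0,0],0],
    [[0,0.1,0],[0,0,0],0]
  ]
}}

```text
clock: 10.65
position: [613.5, 91.0, 180.6]
ee_rot: [0.97, 0.058, 0.237, -0.018]
contact_force: [-5.3, 11.5, 4.8]
gripper_width: -0.3
```

Emit:
{"name": "jog_arm", "arguments": {
  "rows": [
    [[0,0.1,0],[0,0,0],0],
    [[0,0.1,0],[0,0,0],0]
  ]
}}

```text
clock: 10.9
position: [613.8, 89.2, 180.5]
ee_rot: [0.97, 0.058, 0.237, -0.018]
contact_force: [-5.0, 10.6, 3.8]
gripper_width: -0.2
```

Emit:
{"name": "jog_arm", "arguments": {
  "rows": [
    [[0,0.1,0],[0,0,0],0],
    [[0,0.1,0],[0,0,0],0]
  ]
}}

```text
clock: 11.15
position: [614.2, 87.4, 180.3]
ee_rot: [0.97, 0.058, 0.237, -0.018]
contact_force: [-4.4, 11.7, 2.8]
gripper_width: -0.4
```

Emit:
{"name": "jog_arm", "arguments": {
  "rows": [
    [[0,0.1,0],[0,0,0],0],
    [[0,0.1,0],[0,0,0],0]
  ]
}}

```text
clock: 11.4
position: [614.5, 85.6, 180.2]
ee_rot: [0.97, 0.058, 0.237, -0.018]
contact_force: [-2.8, 12.4, 1.3]
gripper_width: 0.3
```

Emit:
{"name": "jog_arm", "arguments": {
  "rows": [
    [[0,0.1,0],[0,0,0],0],
    [[0,0.1,0],[0,0,0],0]
  ]
}}

```text
clock: 11.65
position: [614.8, 83.9, 180.0]
ee_rot: [0.969, 0.058, 0.237, -0.018]
contact_force: [-1.5, 13.4, -0.5]
gripper_width: -0.1
```

```bash
python3 c.py 25 70;python3 - <<'E'
from bench import eyes
import cv2
cv2.imwrite("pics/w6.png",eyes.get_image("wrist")[:,:,::-1])
E
python3 ang.py
```

```text
11.65 st pos [-70.   -1.9 180. ] F st [ 0.1 13.5 -0.5] w -0.1
J [ 0.43  0.23 -0.62  0.49 -0.29  0.82] err tool mm [  2.  -26.9   0.9] [-0.5 10.3  0. ]
0.5 [[235.0, 234.0], [158.0, 290.0]]
0.4 [[242.0, 236.0], [177.0, 297.0]]
0.3 [[250.0, 237.0], [198.0, 303.0]]
0.2 [[258.0, 238.0], [221.0, 307.0]]
0.1 [[267.0, 239.0], [247.0, 310.0]]
0.0 [[275.0, 239.0], [273.0, 311.0]]
-0.1 [[284.0, 239.0], [299.0, 311.0]]
-0.2 [[292.0, 238.0], [324.0, 308.0]]
-0.3 [[300.0, 237.0], [348.0, 304.0]]
-0.4 [[308.0, 236.0], [370.0, 298.0]]
-0.5 [[315.0, 234.0], [389.0, 291.0]]
-0.6 [[322.0, 232.0], [405.0, 283.0]]
-0.7 [[328.0, 230.0], [418.0, 275.0]]
[[276. 204.]]
```

View pics/w6.png

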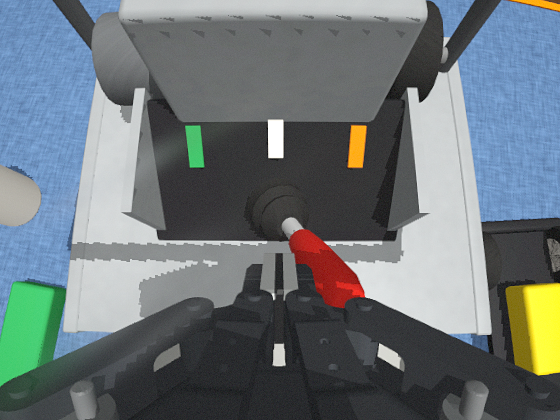

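The lever is bent about 0.3 rad past upright, and the force is still rising.

Emit:
{"name": "jog_arm", "arguments": {
  "rows": [
    [[0,0.1,0],[0,0,0],0],
    [[0,0.1,0],[0,0,0],0]
  ]
}}

```text
clock: 11.95
position: [615.2, 82.2, 179.8]
ee_rot: [0.969, 0.059, 0.237, -0.018]
contact_force: [-0.6, 15.3, -2.4]
gripper_width: 0.1
```

Emit:
{"name": "jog_arm", "arguments": {
  "rows": [
    [[0,0.1,0],[0,0,0],0],
    [[0,0.1,0],[0,0,0],0]
  ]
}}

```text
clock: 12.2
position: [615.4, 80.2, 179.5]
ee_rot: [0.97, 0.059, 0.237, -0.018]
contact_force: [1.0, 9.5, -2.1]
gripper_width: -0.2
```

The sideways force dropped from 15.3 to 9.5 N, which is the snap. I'll back away now.

Emit:
{"name": "jog_arm", "arguments": {
  "rows": [
    [[0,-0.6,0],[0,0,0],0],
    [[0,-0.8,0],[0,0,0],0],
    [[0,-1.0,0],[0,0,0],0],
    [[0,-1.0,0],[0,0,0],0],
    [[0,-1.0,0],[0,0,0],0],
    [[0,-0.6,0],[0,0,0],0],
    [[0,0,0],[0,0,0],0]
  ]
}}

```text
clock: 13.08
position: [607.2, 125.2, 178.1]
ee_rot: [0.971, 0.056, 0.234, -0.015]
contact_force: [-0.4, -0.4, -0.8]
gripper_width: -0.0
```

```bash
python3 c.py 25 70;python3 - <<'E'
from bench import eyes
import cv2
cv2.imwrite("pics/w7.png",eyes.get_image("wrist")[:,:,::-1])
E
python3 ang.py
```

```text
13.075 st pos [-72.7  39.9 178.1] F st [-0.5 -0.3 -0.8] w -0.0
J [ 0.5   0.23 -0.66  0.62 -0.3   0.63] err tool mm [ 5.3 14.9  0.2] [-0.1 10.7 -0.1]
0.5 [[313.0, 228.0], [259.0, 285.0]]
0.4 [[321.0, 230.0], [281.0, 292.0]]
0.3 [[329.0, 231.0], [305.0, 297.0]]
0.2 [[338.0, 232.0], [331.0, 301.0]]
0.1 [[346.0, 233.0], [357.0, 303.0]]
0.0 [[355.0, 233.0], [384.0, 304.0]]
-0.1 [[363.0, 233.0], [409.0, 303.0]]
-0.2 [[372.0, 232.0], [432.0, 299.0]]
-0.3 [[379.0, 231.0], [453.0, 295.0]]
-0.4 [[386.0, 230.0], [471.0, 289.0]]
-0.5 [[393.0, 228.0], [486.0, 282.0]]
-0.6 [[398.0, 226.0], [498.0, 274.0]]
-0.7 [[403.0, 223.0], [507.0, 266.0]]
[[341. 199.]]
```

View pics/w7.png

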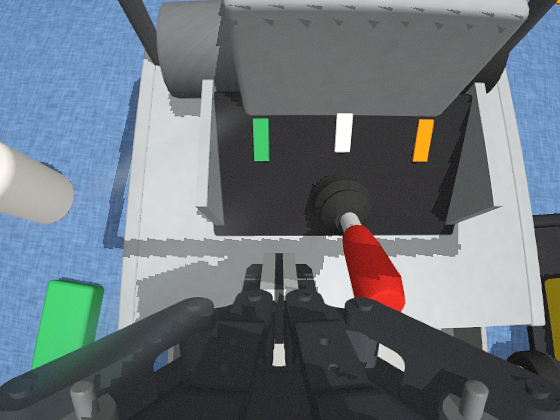

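The lever rests upright: its tip is at about (388,297) against a predicted OFF position of (384,304), and contact force is about 0. I'll withdraw and go to the drawer.

Emit:
{"name": "jog_arm", "arguments": {
  "rows": [
    [[0,-0.8,0],[0,0,0],0],
    [[0,-0.8,0],[0,0,0],0],
    [[0,0,-2.5],[0,0,0],0],
    [[0,0,-4],[0,0,0],0],
    [[0,0,-4],[0,0,0],0],
    [[0,0,-2],[0,0,0],0],
    [[0,0,0],[0,0,0],0]
  ]
}}

```text
clock: 14.0
position: [549.4, 135.5, 292.2]
ee_rot: [0.97, 0.056, 0.236, -0.016]
contact_force: [0.1, -0.2, -0.8]
gripper_width: -0.3
```

```bash
cat > plan2.py <<'E'
from h import *
from bench import arm
import sys
x,y,z,tilt=map(float,sys.argv[1:5]); n=int(sys.argv[5])
s=arm.read_state(); st(s); _,Rt=tgt(0,0,tilt); p=S2W((x,y,z),X,Y,YAW)[0]
print("J",s["joints"].round(2))
for r in rows(s["position"],R.from_quat(s["ee_rot"]),p,Rt,n,n): print(r)
E
python3 plan2.py -275 0 140 .35 7
python3 - <<'E'
from bench import eyes,arm
import cv2
cv2.imwrite("pics/t8.png",cv2.resize(eyes.get_image("top")[100:320,130:400,::-1],None,fx=2.7,fy=2.7))
E
```

```text
14.0 st pos [-129.    56.9  292.2] F st [ 0.1 -0.2 -0.8] w -0.3
J [ 0.63  0.02 -0.53  0.39 -0.63  0.79]
[[-2.85, 0.82, 0.97], [-0.04, -1.05, -0.02]]
[[-2.83, 0.82, 1.02], [-0.04, -1.05, -0.02]]
[[-2.81, 0.82, 1.07], [-0.04, -1.05, -0.02]]
[[-2.79, 0.82, 1.12], [-0.04, -1.05, -0.02]]
[[-2.77, 0.82, 1.17], [-0.04, -1.05, -0.02]]
[[-2.75, 0.82, 1.23], [-0.04, -1.05, -0.02]]
[[-2.73, 0.81, 1.28], [-0.04, -1.05, -0.02]]
```

View pics/t8.png

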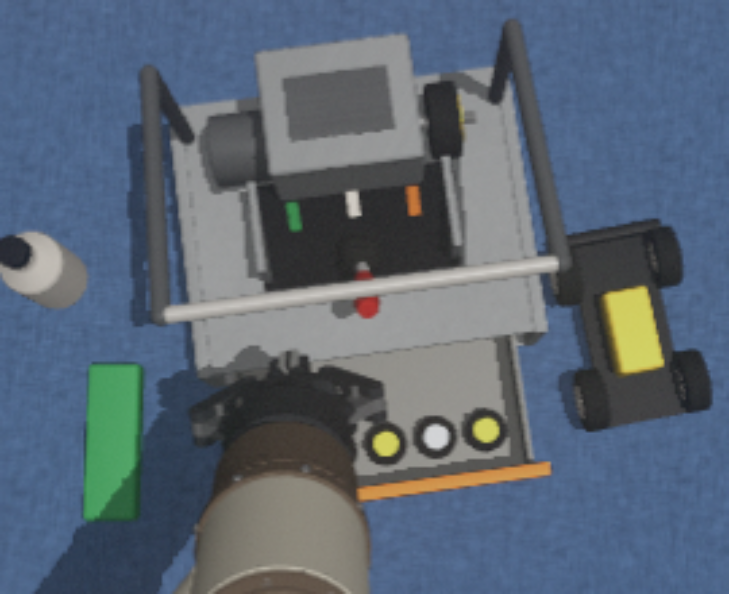

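From above, the lever (red, at (367,300)) stands in line with the white OFF bar. Now the drawer.

Emit:
{"name": "jog_arm", "arguments": {
  "rows": [
    [[-2.9,0.8,1.0],[0,-1.1,0],0],
    [[-2.8,0.8,1.0],[0,-1.1,0],0],
    [[-2.8,0.8,1.1],[0,-1.1,0],0],
    [[-2.8,0.8,1.1],[0,-1.1,0],0],
    [[-2.8,0.8,1.2],[0,-1.1,0],0],
    [[-2.8,0.8,1.2],[0,-1.0,0],0],
    [[-2.7,0.8,1.2],[0,-1.0,0],0],
    [[0,0,0],[0,0,0],0],
    [[0,0,0],[0,0,0],0]
  ]
}}

```text
clock: 15.18
position: [410.1, 63.2, 139.5]
ee_rot: [0.984, 0.057, 0.171, -0.012]
contact_force: [1.0, 0.8, -0.3]
gripper_width: -0.0
```

```bash
python3 plan2.py -262 0 48 .35 4
```

```text
15.175 st pos [-275.7    1.4  139.5] F st [ 1.1  0.7 -0.3] w -0.0
J [ 0.62 -0.03 -1.01  0.52 -0.33  0.6 ]
[[-0.45, 0.04, 2.27], [-0.05, 0.08, -0.02]]
[[-0.45, 0.04, 2.27], [-0.05, 0.08, -0.02]]
[[-0.46, 0.04, 2.27], [-0.05, 0.08, -0.02]]
[[-0.46, 0.04, 2.27], [-0.05, 0.08, -0.02]]
```

```bash
python3 plan2.py -260 0 55 .22 4
```

```text
15.175 st pos [-275.7    1.4  139.5] F st [ 1.1  0.7 -0.3] w -0.0
J [ 0.62 -0.03 -1.01  0.52 -0.33  0.6 ]
[[-0.34, 0.04, 2.12], [-0.05, -1.78, -0.02]]
[[-0.28, 0.04, 2.13], [-0.05, -1.78, -0.02]]
[[-0.21, 0.04, 2.14], [-0.05, -1.78, -0.02]]
[[-0.14, 0.04, 2.14], [-0.05, -1.78, -0.02]]
```

Emit:
{"name": "jog_arm", "arguments": {
  "rows": [
    [[-0.5,0,1.0],[0,-3.5,0],0],
    [[-0.5,0,2.1],[0,-3.6,0],0],
    [[0,0,2.1],[0,0,0],0],
    [[0,0,2.1],[0,0,0],0],
    [[0,0,1.0],[0,0,0],0],
    [[0,0,0],[0,0,0],0]
  ]
}}

```text
clock: 15.92
position: [420.6, 64.0, 55.3]
ee_rot: [0.992, 0.058, 0.109, -0.008]
contact_force: [1.4, 0.0, -0.2]
gripper_width: 0.2
```

```bash
python3 plan2.py -215 0 55 .22 3
python3 - <<'E'
from bench import eyes,arm
import cv2
cv2.imwrite("pics/t9.png",cv2.resize(eyes.get_image("top")[100:320,130:400,::-1],None,fx=2.7,fy=2.7))
E
```

```text
15.925 st pos [-265.2    1.    55.3] F st [ 1.4 -0.1 -0.2] w 0.2
J [ 0.55  0.2  -1.02  0.54 -0.17  0.62]
[[1.63, 0.03, 0.37], [-0.05, 0.02, -0.03]]
[[1.63, 0.03, 0.37], [-0.05, 0.02, -0.03]]
[[1.63, 0.03, 0.37], [-0.05, 0.02, -0.03]]
```

View pics/t9.png

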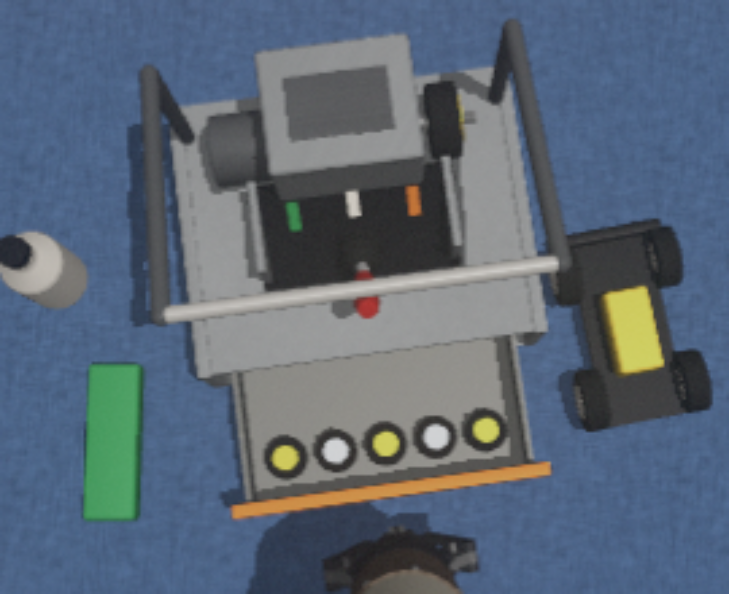

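The gripper, at about (400,545), is centred in front of the drawer plate at (392,490), and the lever is unchanged.

Emit:
{"name": "jog_arm", "arguments": {
  "rows": [
    [[1.2,0,0.3],[0,0,0],0],
    [[1.2,0,0.3],[0,0,0],0],
    [[1.0,0,0.2],[0,0,0],0],
    [[1.0,0,0.2],[0,0,0],0]
  ]
}}

```text
clock: 16.48
position: [465.2, 69.9, 56.2]
ee_rot: [0.992, 0.058, 0.11, -0.008]
contact_force: [-3.7, 1.2, -0.5]
gripper_width: 0.1
```

```bash
python3 plan2.py -170 0 55 .35 4
```

```text
16.475 st pos [-220.2    1.6   56.2] F st [-3.5  1.6 -0.5] w 0.1
J [ 0.53  0.27 -0.87  0.35 -0.25  0.82]
[[1.22, 0.04, 0.3], [-0.06, 1.85, -0.03]]
[[1.21, 0.04, 0.34], [-0.06, 1.85, -0.03]]
[[1.2, 0.04, 0.38], [-0.06, 1.85, -0.03]]
[[1.18, 0.04, 0.42], [-0.06, 1.85, -0.03]]
```

Emit:
{"name": "jog_arm", "arguments": {
  "rows": [
    [[1.1,0,0.25],[0,0,0],0],
    [[1.1,0,0.25],[0,0.6,0],0],
    [[1.1,0,0.25],[0,0.8,0],0],
    [[1.1,0,0.25],[0,0.8,0],0]
  ]
}}

```text
clock: 16.98
position: [509.9, 74.9, 55.9]
ee_rot: [0.99, 0.058, 0.129, -0.009]
contact_force: [-3.4, 1.5, -1.4]
gripper_width: -0.2
```

```bash
python3 plan2.py -150 0 55 .32 4
```

```text
16.975 st pos [-175.2    1.3   55.9] F st [-3.2  1.9 -1.4] w -0.2
J [ 0.48  0.32 -0.82  0.44 -0.21  0.79]
[[0.6, 0.03, 0.18], [-0.05, 0.87, -0.02]]
[[0.6, 0.03, 0.19], [-0.05, 0.87, -0.02]]
[[0.6, 0.03, 0.2], [-0.05, 0.87, -0.02]]
[[0.6, 0.03, 0.21], [-0.05, 0.87, -0.02]]
```

Emit:
{"name": "jog_arm", "arguments": {
  "rows": [
    [[0.6,0,0.15],[0,0,0],0],
    [[0.6,0,0.15],[0,0,0],0],
    [[0.6,0,0.15],[0,0,0],0],
    [[0.4,0,0.1],[0,0,0],0]
  ]
}}

```text
clock: 17.48
position: [531.1, 76.9, 55.7]
ee_rot: [0.99, 0.057, 0.127, -0.009]
contact_force: [-8.5, 2.7, 2.8]
gripper_width: 0.1
```

Emit:
{"name": "jog_arm", "arguments": {
  "rows": [
    [[0.3,0,0.08],[0,0,0],0],
    [[0.3,0,0.08],[0,0,0],0]
  ]
}}

```text
clock: 17.73
position: [537.1, 77.6, 55.8]
ee_rot: [0.99, 0.057, 0.127, -0.009]
contact_force: [-7.7, 2.2, 3.9]
gripper_width: -0.3
```

```bash
python3 plan2.py -150 0 55 .26 4|head -2
```

```text
17.725 st pos [-147.9    0.9   55.8] F st [-7.4  3.1  3.9] w -0.3
J [ 0.48  0.35 -0.72  0.33 -0.27  0.9 ]
```

Emit:
{"name": "jog_arm", "arguments": {
  "rows": [
    [[0.3,0,0.08],[0,0,0],0],
    [[0.3,0,0.08],[0,0,0],0]
  ]
}}

```text
clock: 17.98
position: [543.7, 78.5, 55.9]
ee_rot: [0.99, 0.057, 0.128, -0.009]
contact_force: [-3.0, 1.4, -0.1]
gripper_width: 0.3
```

Emit:
{"name": "jog_arm", "arguments": {
  "rows": [
    [[0.2,0,0.05],[0,0,0],0],
    [[0.2,0,0.05],[0,0,0],0]
  ]
}}

```text
clock: 18.23
position: [549.7, 79.5, 56.6]
ee_rot: [0.99, 0.057, 0.129, -0.01]
contact_force: [-0.0, -0.5, 0.4]
gripper_width: -0.2
```

Emit:
{"name": "jog_arm", "arguments": {
  "rows": [
    [[0.2,0,0.05],[0,0,0],0],
    [[0.2,0,0.05],[0,0,0],0]
  ]
}}

```text
clock: 18.48
position: [552.8, 79.4, 56.1]
ee_rot: [0.99, 0.057, 0.128, -0.009]
contact_force: [-4.4, 0.9, 2.6]
gripper_width: -0.2
```

Emit:
{"name": "jog_arm", "arguments": {
  "rows": [
    [[0.15,0,0.03],[0,0,0],0],
    [[0.15,0,0.03],[0,0,0],0]
  ]
}}

```text
clock: 18.73
position: [553.1, 78.9, 55.6]
ee_rot: [0.99, 0.057, 0.126, -0.008]
contact_force: [-12.8, 2.7, 7.2]
gripper_width: 0.1
```

```bash
python3 plan2.py -150 0 55 .26 4|head -2
python3 - <<'E'
from bench import eyes,arm
import cv2
cv2.imwrite("pics/t10.png",cv2.resize(eyes.get_image("top")[100:320,130:400,::-1],None,fx=2.7,fy=2.7))
cv2.imwrite("pics/w10.png",eyes.get_image("wrist")[:,:,::-1])
E
```

```text
18.725 st pos [-131.9    0.3   55.6] F st [-12.4   4.2   7.2] w 0.1
J [ 0.47  0.38 -0.67  0.29 -0.3   0.95]
```

View pics/t10.png

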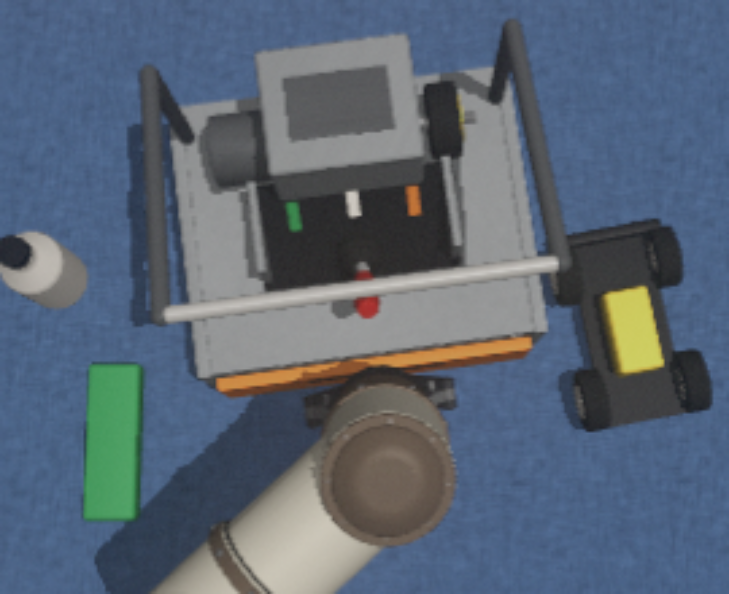

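View pics/w10.png

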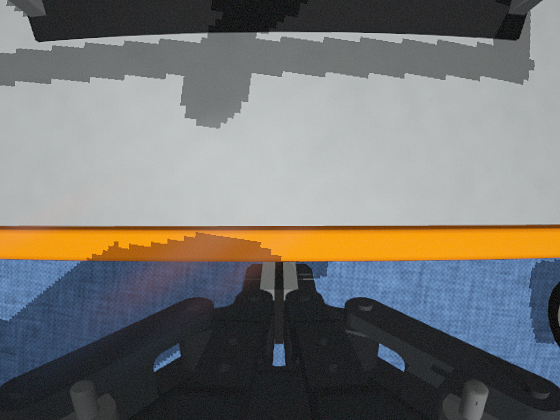

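The front plate sits flush against the cabinet, and the force rises steeply to 12.8 N at the end stop. I'll back off and check.

Emit:
{"name": "jog_arm", "arguments": {
  "rows": [
    [[-0.6,0,-0.1],[0,0,0],0],
    [[-1.2,0,-0.3],[0,0,0],0],
    [[-1.5,0,-0.4],[0,0,0],0],
    [[-1.5,0,-0.4],[0,0,0],0],
    [[-1.5,0,-0.4],[0,0,0],0],
    [[-1,0,-1],[0,0,0],0],
    [[0,0,0],[0,0,0],0],
    [[0,0,0],[0,0,0],0]
  ]
}}

```text
clock: 19.82
position: [480.0, 71.6, 63.4]
ee_rot: [0.99, 0.058, 0.129, -0.01]
contact_force: [-0.3, 0.7, -0.6]
gripper_width: 0.1
```

Run:
```python
from h import *
from bench import eyes,arm
st(arm.read_state())
cv2.imwrite("pics/t11.png",cv2.resize(eyes.get_image("top")[100:320,130:400,::-1],None,fx=2.7,fy=2.7))
m=eyes.camera_model("top")
for q in ((-122,136,87),(-122,-136,87),(-86,0,204)): print(q,((proj(m,S2W(q,X,Y,YAW))-[130,100])*2.7).round(0))
```

```text
19.825 st pos [-205.3    1.6   63.4] F st [-0.2  0.7 -0.6] w 0.1
(-122, 136, 87) [[216. 391.]]
(-122, -136, 87) [[531. 348.]]
(-86, 0, 204) [[365. 309.]]
```

View pics/t11.png

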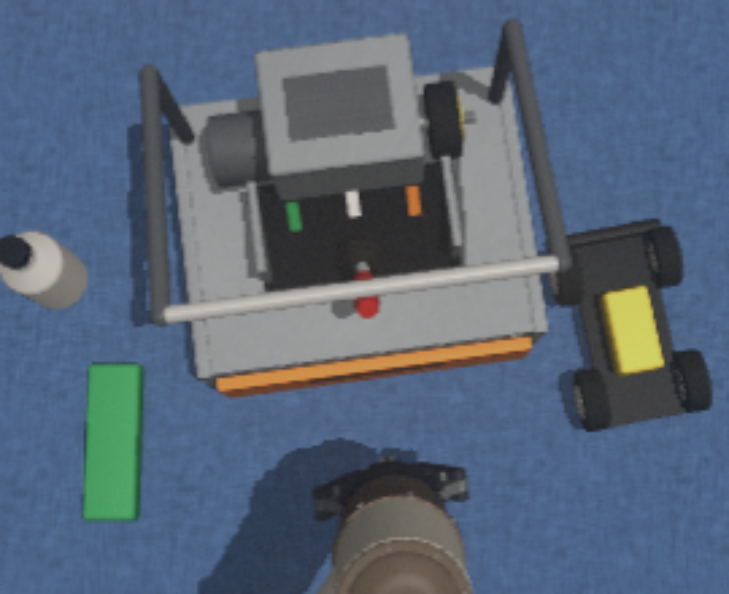

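The drawer plate's top outer corners, at about (216,390) and (531,349), match the home prediction of (216,391) and (531,348). The lever tip at (367,306) matches OFF, and the bottle, car and pack look unmoved. The arm is clear, so I'm handing in.

```bash
python3 -c "
from bench import arm
print(arm.job_done())"
```

```text
the job is handed in; nothing more can be done
None
```

The station is shut down: the lever is in OFF and the drawer is fully home, done in that order. I handed the job in at about 20 s of the 64 s allowed.

- **Lever:** I pushed it out of forward with shut, tilted fingers. At about 0.3 rad past upright the sideways force dropped from 15.3 to 9.5 N. I backed off at once and it sprang upright. Two later top views still show it in line with the white OFF bar.
- **Drawer:** I pushed it in at the middle of the front plate. It resisted with about 8 N at the catch, then the force fell to zero as the catch pulled it in. I then pressed it against the end stop at about 13 N (15 N in all directions). After I backed off, the plate's corners were within a pixel or so of the calculated home position.
- **Other objects:** The bottle, car and pack look unmoved from above. Contact force was about zero at hand-in.

**What went wrong:** My first approach, tilted 38°, ran joint 5 onto its range limit at -0.16 rad and the tool drifted a few mm without touching anything. I replanned at 27° with shut fingers. No check at the end failed or disagreed.

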